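# Turn the display stand to bring the jug to its price card

## Task

Turn the revolving display stand by pushing gently and slowly on its spokes with a fingertip, until the milk jug is on the price card's side, squarely in line with the card and the wooden tongue in front of it; leave the stand at rest there. Do not grip a spoke, do not touch or lift the jug, cup or bowl that ride on the stand (all must stay standing in their places), and leave the other things on the counter alone.

Things in the scene. Friction and masses are not known exactly. Their poses are not given: they have to be found in the camera images.
- wheel_hub (a point): Middle of the stand's round wooden disc, on its vertical axis, level with its top face (46 mm above the counter). Disc 210 mm across, 12 mm thick, on a fixed dark foot 150 mm across; a brass button 24 mm across, 13 mm high in the middle. It turns either way against light friction (0.2 N m, some 1.5 N at a spoke) and stays where it is left.
- wheel (a joint): Turning of the stand's disc, rad; 0 at the start, grows counter-clockwise seen from above. It can go more than a full turn either way.
- spoke0 (a point): Point on the top edge of one of three equal flat wooden spokes sticking out radially from the rim, 120 degrees apart, half-way between the standing places. The point is 150 mm from the axis, 56 mm above the counter. A spoke ends 166 mm from the axis, is 12 mm thick and 24 mm tall (32 to 56 mm above the counter); only the counter, or the card's tongue, is under it.
- spoke1 (a point): The same point on the next spoke, counter-clockwise from spoke0 seen from above.
- spoke2 (a point): The same point on the third spoke.
- marker: Price-card holder fixed to the counter. Origin on the stand's axis at counter level; its x axis points level from there to the card. A dark wooden tongue 22 mm wide, 8 mm high lies along x from 130 to 215 mm from the axis; at its outer end a foot 80 mm wide, 14 mm high bears a blank upright white card. The jug belongs on this x axis, between the stand's axis and the card.
- tongue_tip (a point): Middle of the top edge of the tongue's inner end, 130 mm from the stand's axis, 8 mm above the counter. The blank white card stands 222 mm from the axis, behind the tongue: 66 mm wide, 3 mm thick, its top edge 56 mm above the counter.
- jug_center (a point): Centre, half-way up, of the white milk jug: the tallest of the three pieces on the stand and the only one with a handle, 78 mm high, 60 mm across its belly, narrow neck, a loop handle reaching 48 mm from its axis and a small spout. It stands loose on the disc, 62 mm from the stand's axis, half-way between two spokes.
- cup_center (a point): Centre of the white cup, 46 mm high, 58 mm across, straight-sided, no handle; stands loose on the disc, 62 mm from the axis.
- bowl_center (a point): Centre of the white bowl, 34 mm high, 68 mm across, wide and low, no handle; stands loose on the disc, 62 mm from the axis.
- candlestick_mid (a point): Middle (80 mm up) of a brass candlestick, 165 mm high, foot 84 mm across; a bystander standing loose on the counter.
- saucers_mid (a point): Middle of a pile of white saucers, 136 mm across and 35 mm high; a bystander on the counter.
- jar_mid (a point): Middle of a closed glass jar, 70 mm across and 100 mm high; a bystander on the counter.

How it is judged:
By the outcome, as a careful person would: the job done as asked, in the order asked, and still so for the second after the job is handed in, with the robot touching nothing.
It also fails if it takes over 48 s, if anything falls off the work surface, if the arm or the gripper's body presses on something with over 40 N, if the wrist force passes 120 N, or if a joint passes its speed limit or range.

## Robot

A 6-joint arm with a two-finger parallel gripper is mounted at the origin on the work surface. World frame = base frame: x ahead of the robot, y to its left, z up, the work surface at z = 0. Lengths are in mm, angles in rad, forces in N, time in s.
With the tool pointing down it reaches from about 275 to 750 mm from the base axis. Payload 10.2 kg.
Tool frame: the origin (TCP) lies midway between the tips of the shut fingers; the grasp point (between the pads) lies 19 mm behind it; y points along the fingers, z is the direction in which the jaws open and shut, and the axes are right-handed (so a half turn about y gives the same grasp; the last joint's range is limited). The gripper opens to 85 mm and grips with 20 to 120 N. Pads are 22 mm wide; open, the fingers measure 114 mm over their backs; the gripper's body (76 mm by 85 mm) begins 54 mm behind the grasp point. The pads swing forward as they close: fully open they stand 13 mm farther back than shut.
Start: joints at [0.926, 0.313, 1.498, -0, 1.331, -0.223], TCP at [214.95, 478.986, 231.294] pointing down, gripper open.
Joint ranges: [-2.94, 2.94], [-0.97, 2.17], [0.19, 2.56], [-1.23, 4.37], [0.02, 3.11], [-2.88, 2.88]. Speed limits (rad/s): [2.39, 2.39, 3.01, 3.14, 3.14, 3.14].

## Interface

Orientations are given as a unit quaternion [w, x, y, z].
In Python, from rig import ctrl gives the robot as it stands.
- The arm moves only by the shell command python3 -m inch 'ROWS' [OPENING] [FORCE]. ROWS is JSON, one flat list of numbers, 6 for each row, row after row: the shift along the tool's x, y, z in cm, then the turn, a rotation vector about the tool's x, y, z in rad. A call has 1 to 8 rows; each row is the pose to reach, as a shift and turn from the pose commanded when the call began, along the tool's axes at that moment; what a row does not reach only later rows make up. A row lasts 1/12 s, in which the tool goes at most 41.7 mm and 7.16 degrees, less where a joint would pass 70% of its speed; a pose out of reach is approached as far as the arm can. A call with a gripper value outside its range is refused whole. OPENING is the gripper command: -1 is fully open, 1 is shut, values between are in proportion, set as the call begins (- or left out, the last holds). The fingers move at their own pace and stop on an object; FORCE is the grip in N (left out, the last holds). Time passes only in rows, so rows that repeat a pose let the fingers close. It gives the time, the measured TCP pose, the force and the opening at its end, in the units of the state.
- ctrl.sense(): the state, without advancing time (a new reading comes with each control period).
- ctrl.capture(name): name is "scene" or "top" or "wrist"; returns the picture (420x560x3 uint8, red, green, blue); there is no depth.
- ctrl.get_calibration(name): a dict with "fx", "fy", "cx", "cy" (pixels), "k1" (the pictures are not rectified: a ray, as slopes to the right and down, at radius r is drawn at 1 + k1 r^2 times it, then the intrinsics apply), "world_to_cam" (4x4, takes a point from world to camera coordinates). Camera axes: x right, y down, z forward; pixel columns grow to the right and rows downward; lengths in mm; the calibration is good to about 2 mm. A picture is of the moment at which its call begins: read the wrist's pose just before it. get_calibration takes no time and is no camera call; for the wrist camera it gives the pose at the moment of the call.
- ctrl.finish_job(): hands the job in, once; it reports no verdict.
Trained networks look in the newest picture that a camera, given by its name, has taken for a name from the list of things; names that differ only in an ending like _2 or _b are one class to them, and where a whole thing is asked for, a point or a joint stands for the part that bears it (a point fixed in the world has none). Each returns a list of dicts, best first, with "score" (0 to 1); they miss things now and then, are a little off and sometimes report something else, mostly with a low value. They report only what shows in the picture. A call takes as long as a camera call.
- ctrl.search_frame(thing, camera): "uv" ([column, row] in pixels, amid what is visible of it).
The state is a dict: "time_s": time; "joints": joint angles; "dq": joint speeds; "tau": joint torques, N m; "eef_pos": TCP position; "ee_rot": TCP orientation; "force": force on the tool from outside, world axes, zero at the start; "wrist_torque": the same for the moment, N m; "grip_width": opening from 0.0 (shut) to 1.0 (fully open).
Only numpy, scipy, OpenCV 4.12 (cv2) and the standard library are available. Lean on these libraries where they do the work, as an engineer would, in place of code of your own. Each camera call takes 0.05 s, during which the arm holds its last target.

## Working session

There is one attempt and no reset: what is moved stays moved. The work goes in short steps, Python scripts to look and compute and a shell command to move; the robot and the scene stay as the last step left them, time stands still between calls to the robot, and variables do not carry over. Pictures are saved under pics/ and viewed, and the job is handed in when it is done.

```bash
mkdir -p pics; ls
python3 - <<'E'
from rig import ctrl
import cv2
print(ctrl.sense())
for n in("scene","top"):
    im=ctrl.capture(n); cv2.imwrite(f"pics/{n}0.png",im[:,:,::-1])
    print(n,ctrl.get_calibration(n))
    for t in("wheel_hub","spoke0","jug_center","cup_center","bowl_center","tongue_tip","marker","candlestick_mid","saucers_mid","jar_mid"):
        print(t,[(d['uv'],round(d['score'],2)) for d in ctrl.search_frame(t,n)[:4]])
E
```

```text
pics
{'time_s': 0.0, 'joints': array([ 9.25639909e-01,  3.13461813e-01,  1.49845767e+00, -3.12864773e-06,
        1.33096083e+00, -2.23399989e-01]), 'dq': array([-1.62456025e-03, -3.11120471e-04, -9.38896453e-05, -3.00141815e-04,
        2.42545240e-03, -1.00099980e-03]), 'tau': array([-1.17705789e-03, -4.12250662e+01, -2.59745389e+01, -2.69604134e-04,
        4.15256945e-03,  1.34569527e-05]), 'eef_pos': array([214.77055892, 478.78083108, 230.7212708 ]), 'ee_rot': array([-0.69102904,  0.69185593, -0.14820099,  0.14781984]), 'force': array([0.04471304, 0.22860872, 0.73042272]), 'wrist_torque': array([ 0.00254425,  0.02341715, -0.00639379]), 'grip_width': 1.0002011458096491}
scene {'fx': 437.1177474759223, 'fy': 437.1177474759223, 'cx': 278.0142616282701, 'cy': 204.4324679511443, 'k1': -0.11666618988488203, 'world_to_cam': array([[ 3.41211902e-03,  9.99893445e-01,  1.41934917e-02,
        -3.66236379e+01],
       [ 5.86237801e-01,  9.49861011e-03, -8.10083340e-01,
        -2.75771244e+02],
       [-8.10131840e-01,  1.10848621e-02, -5.86142924e-01,
         1.93096736e+03],
       [ 0.
[... 579 characters left out ...]
07007233e-02,
         4.35553520e+01],
       [-9.84964949e-01,  1.20718506e-02, -1.72332004e-01,
         5.70128375e+02],
       [ 1.72538552e-01,  1.89020571e-02, -9.84821385e-01,
         1.29111093e+03],
       [ 0.00000000e+00,  0.00000000e+00,  0.00000000e+00,
         1.00000000e+00]])}
wheel_hub [([146.2, 199.8], 0.54), ([311.8, 142.1], 0.46)]
spoke0 [([319.9, 205.6], 0.93)]
jug_center [([314.0, 219.7], 0.68)]
cup_center [([338.4, 193.6], 0.77)]
bowl_center []
tongue_tip [([311.9, 142.0], 0.66)]
marker [([313.0, 142.6], 0.75), ([147.6, 200.2], 0.29)]
candlestick_mid [([168.4, 265.1], 0.62)]
saucers_mid [([408.9, 240.7], 0.8), ([322.1, 208.2], 0.28)]
jar_mid [([147.8, 200.6], 0.73)]
```

View pics/scene0.png

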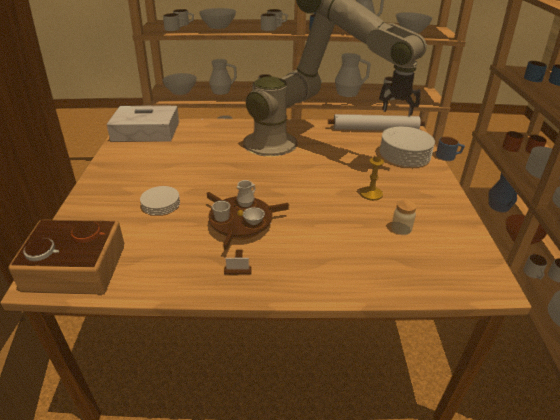

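View pics/top0.png

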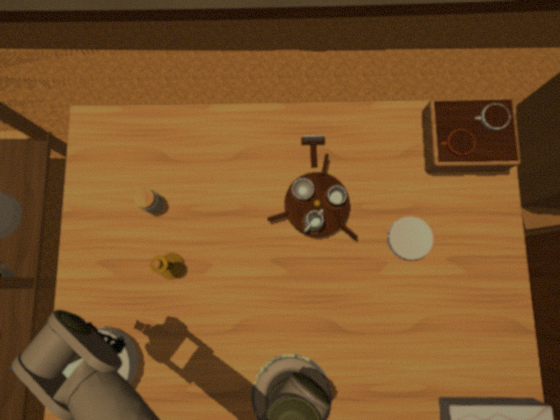

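Run:
```python
import cv2
im=cv2.imread('pics/top0.png')[120:290,230:410]
cv2.imwrite('pics/top0z.png',cv2.resize(im,None,fx=4,fy=3.5,interpolation=cv2.INTER_CUBIC))
im=cv2.imread('pics/scene0.png')[140:310,150:350]
cv2.imwrite('pics/scene0z.png',cv2.resize(im,None,fx=3.5,fy=3.5,interpolation=cv2.INTER_CUBIC))
```

```text
(no output)
```

View pics/top0z.png

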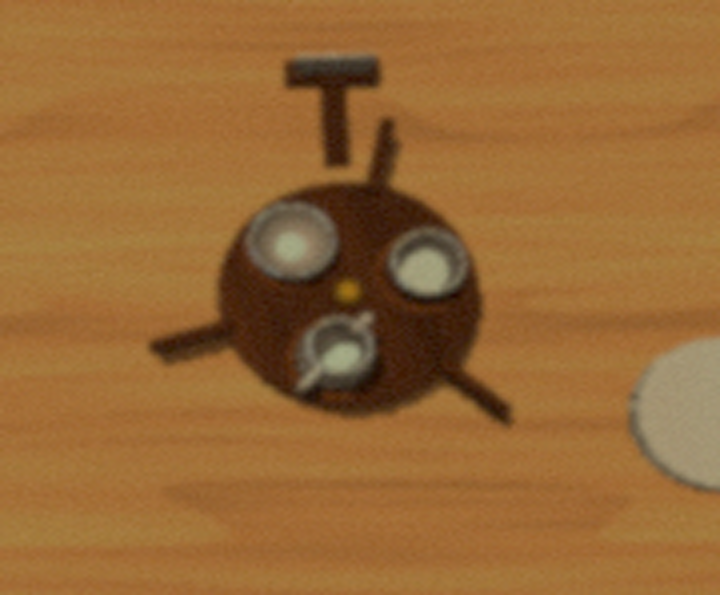

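View pics/scene0z.png

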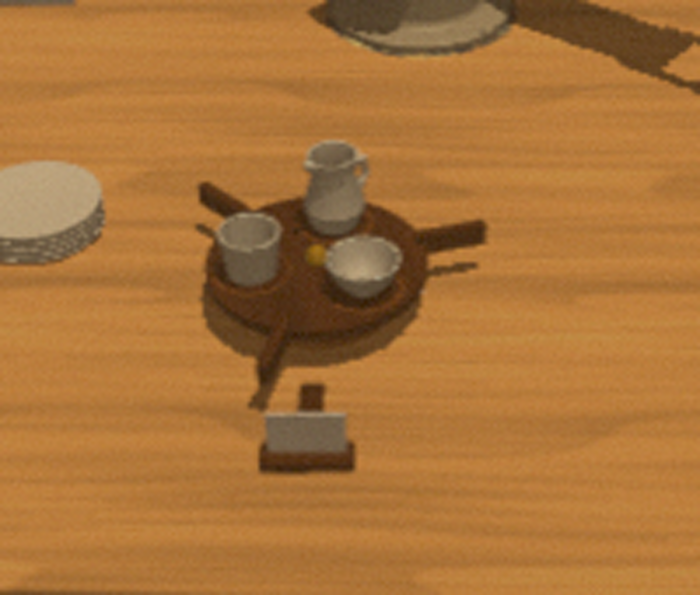

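The top picture shows the hub at about (317,203). The spoke tips are at about (327,155), (269,220) and (357,239), the jug is on the robot's side at (314,220), and the tongue points toward +x with its tip near (314,167). Next I fit the geometry.

```bash
cat > h.py <<'E'
import numpy as np
from rig import ctrl
def ray(cal,uv):
    d=np.array([(uv[0]-cal['cx'])/cal['fx'],(uv[1]-cal['cy'])/cal['fy']]);u=d.copy()
    for _ in range(20): u=d/(1+cal['k1']*(u@u))
    M=cal['world_to_cam'];R=M[:3,:3];t=M[:3,3]
    return -R.T@t, R.T@np.array([u[0],u[1],1.])
def plane(cal,uv,z):
    o,d=ray(cal,uv); return (o+d*(z-o[2])/d[2])
def proj(cal,p):
    q=cal['world_to_cam'][:3,:3]@np.array(p)+cal['world_to_cam'][:3,3]
    s=q[:2]/q[2]; s=s*(1+cal['k1']*(s@s))
    return s*[cal['fx'],cal['fy']]+[cal['cx'],cal['cy']]
E
python3 - <<'E'
from h import *
T=ctrl.get_calibration('top');S=ctrl.get_calibration('scene')
tz=lambda a,b:(230+a/4,120+b/3.5)
sz=lambda a,b:(150+a/3.5,140+b/3.5)
P={'T hub':(T,tz(348,291),59),'T sA':(T,tz(389,120),56),'T sB':(T,tz(152,350),56),'T sC':(T,tz(508,416),56),'T tip':(T,tz(337,165),8),'T card':(T,tz(336,58),56),'T jugtop':(T,tz(339,345),124),'T jug h':(T,tz(368,318),110),
'T saucer':(T,(410.5,238),35),
'S hub':(S,sz(316,253),59),'S sA':(S,sz(265,362),56),'S sB':(S,sz(485,224),56),'S sC':(S,sz(204,185),56),'S tip':(S,sz(312,386),8),'S card':(S,sz(306,413),56),'S jugtop':(S,sz(333,152),124)}
hub={}
for k,(c,uv,z) in P.items():
    p=plane(c,uv,z)
    if 'hub' in k: h=p
    d=p-h; print(k,p.round(1),'r',np.hypot(*d[:2]).round(1),'ang',np.degrees(np.arctan2(d[1],d[0])).round(1))
E
```

```text
T hub [586.3 -90.9  59. ] r 0.0 ang 0.0
T sA [ 746.6 -128.    56. ] r 164.5 ang -13.0
T sB [534.8  64.1  56. ] r 163.3 ang 108.4
T sC [ 472.4 -212.1   56. ] r 166.3 ang -133.2
T tip [717.8 -88.8   8. ] r 131.5 ang 0.9
T card [806.9 -86.8  56. ] r 220.7 ang 1.1
T jugtop [527.4 -77.9 124. ] r 60.3 ang 167.6
T jug h [ 552.8 -101.3  110. ] r 35.1 ang -162.7
T saucer [ 475.7 -382.8   35. ] r 312.2 ang -110.8
S hub [596.7 -88.2  59. ] r 0.0 ang 0.0
S sA [ 746.9 -121.7   56. ] r 153.9 ang -12.6
S sB [544.2  69.2  56. ] r 166.0 ang 108.4
S sC [ 483.  -206.6   56. ] r 164.1 ang -133.9
S tip [723.1 -85.4   8. ] r 126.4 ang 1.3
S card [809.4 -82.5  56. ] r 212.8 ang 1.5
S jugtop [525.5 -74.7 124. ] r 72.4 ang 169.2
```

```bash
cat >> h.py <<'E'
from scipy.spatial.transform import Rotation as Ro
def pose():
    s=ctrl.sense();q=s['ee_rot'];return s['eef_pos'],Ro.from_quat([q[1],q[2],q[3],q[0]])
def rel(p,targets):  # cm in tool axes
    e,R=pose(); return [(R.inv().apply(np.array(t)-e)/10).round(2) for t in targets]
E
python3 - <<'E'
from h import *
e,R=pose();print(R.as_matrix().round(3))
# desired: tool y down, tool x along world +x -> z = x cross y
for yaw in (0,90,180,-90):
    c,s=np.cos(np.radians(yaw)),np.sin(np.radians(yaw))
    x=np.array([c,s,0]);y=np.array([0,0,-1.]);z=np.cross(x,y)
    D=Ro.from_matrix(np.c_[x,y,z]);print(yaw,z,(R.inv()*D).as_rotvec().round(3))
print(rel(e,[[520,-226,225]]))
T=ctrl.get_calibration('top')
print(plane(T,(175,262),80),plane(T,(148,201),50))
E
```

```text
[[ 0.912 -0.     0.409]
 [-0.409 -0.     0.912]
 [-0.    -1.    -0.   ]]
0 [-0.  1.  0.] [ 0.    -0.422 -0.   ]
90 [-1.000000e+00  6.123234e-17  0.000000e+00] [ 0.    -1.993 -0.   ]
180 [-1.2246468e-16 -1.0000000e+00 -0.0000000e+00] [0.   2.72 0.  ]
-90 [1.000000e+00 6.123234e-17 0.000000e+00] [0.    1.149 0.   ]
[array([ 56.7 ,   0.63, -51.83])]
[405.42289968 347.0678463   80.        ] [601.68115793 447.77446418  50.        ]
```

```bash
python3 -m inch '[1.5,0,-1.3,0,-0.05,0, 4,0,-3.6,0,-0.15,0, 7,0,-6.4,0,-0.25,0, 10,0,-9,0,-0.35,0, 13,0,-11.8,0,-0.42,0, 16,0,-14.5,0,-0.422,0, 19,0,-17.2,0,-0.422,0, 22,0,-20,0,-0.422,0]' 1 30
python3 - <<'E'
from h import *
e,R=pose();print(R.as_matrix().round(3),rel(e,[[520,-226,225]]))
E
```

```text
time_s: 1.77
eef_pos: [334.1, 204.7, 231.5]
ee_rot: [0.707, -0.707, -0.001, -0.0]
force: [1.1, 1.2, -0.4]
grip_width: -0.001
[[ 1.     0.001 -0.001]
 [ 0.001  0.     1.   ]
 [ 0.001 -1.     0.   ]] [array([ 18.56,   0.66, -43.09])]
```

```bash
python3 -m inch '[1.2,0,-3,0,0,0, 2.4,0,-6,0,0,0, 3.6,0,-9,0,0,0, 4.8,0,-12,0,0,0, 6,0,-15,0,0,0, 7.2,0,-18,0,0,0, 8.4,0,-21,0,0,0, 9.6,0,-24,0,0,0]'
python3 -m inch '[1.2,0,-3,0,0,0, 2.4,0,-6,0,0,0, 3.6,0,-9,0,0,0, 4.8,0,-12,0,0,0, 6,0,-14.5,0,0,0, 7.4,0,-17,0,0,0, 8.6,0,-19,0,0,0, 8.8,0,-19,0,0,0]'
python3 - <<'E'
from h import *
import cv2
im=ctrl.capture('wrist');cv2.imwrite('pics/w1.png',im[:,:,::-1])
im=ctrl.capture('top');cv2.imwrite('pics/t1.png',im[:,:,::-1])
print(pose()[0]); W=ctrl.get_calibration('wrist')
for a,r in((227.5,166),(227.5,150),(245,150)):
    p=[588+r*np.cos(np.radians(a)),-90+r*np.sin(np.radians(a)),56];print(p,proj(W,p))
print(proj(W,[588,-90,59]))
E
```

```text
time_s: 2.43
eef_pos: [430.1, -35.2, 231.4]
ee_rot: [-0.707, 0.707, 0.0, 0.0]
force: [0.9, -0.3, 0.6]
grip_width: -0.003
time_s: 3.1
eef_pos: [518.7, -226.8, 230.5]
ee_rot: [-0.707, 0.707, -0.001, 0.001]
force: [0.5, -0.1, -0.3]
grip_width: -0.002
[ 517.93432908 -223.76856386  230.77516734]
[np.float64(475.8520255358004), np.float64(-212.38803791048056), 56] [295.20171827 137.41189231]
[np.float64(486.66146885765096), np.float64(-200.5916005215186), 56] [309.09992086 150.45701136]
[np.float64(524.6072607388951), np.float64(-225.9461680554975), 56] [279.05422713 194.3478822 ]
[429.31428228 263.13014986]
```

View pics/w1.png

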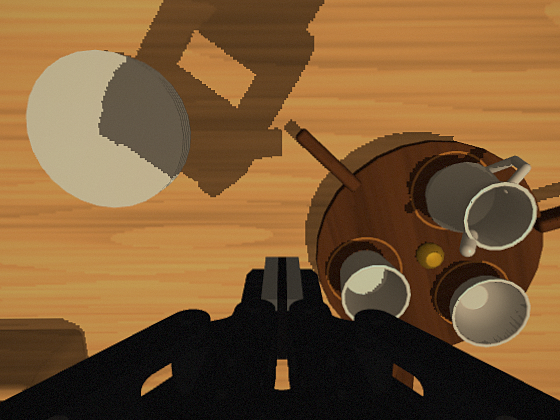

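View pics/t1.png

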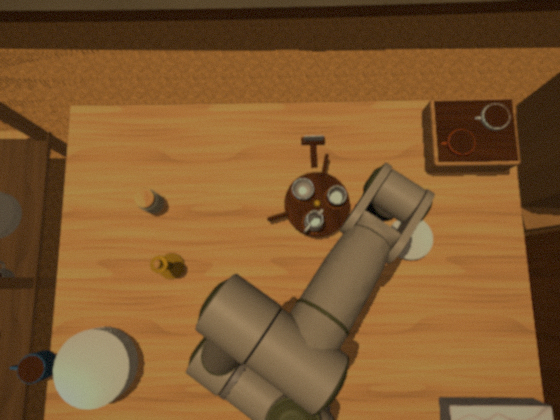

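Run:
```python
from h import *
W=ctrl.get_calibration('wrist')
h=plane(W,(430,252),59)
for n,uv in (('tip',(290,126)),('mid root',(352,182))):
    p=plane(W,uv,56);d=p-h;print(n,h,p,np.hypot(*d[:2]),np.degrees(np.arctan2(d[1],d[0])))
# jug rim centre
p=plane(W,(502,216),124);d=p-h;print(p,np.hypot(*d[:2]),np.degrees(np.arctan2(d[1],d[0])))
print(proj(W,[518,-224,34]),proj(W,[518,-224,231]))
for a,r in((246,150),(238,150),(234,150)):
    print(a,588+r*np.cos(np.radians(a)),-91+r*np.sin(np.radians(a)))
```

```text
tip [577.16998191 -90.53980527  59.        ] [ 466.57246186 -216.77726812   56.        ] 167.83238205483622 -131.22182716026728
mid root [577.16998191 -90.53980527  59.        ] [ 513.70325625 -163.12740563   56.        ] 96.42087425446692 -131.16471683275594
[523.54261247 -71.66038965 124.        ] 56.85355825920052 160.60547742230654
[281.3111635  181.71938515] [280.88906447 278.3843386 ]
246 526.98950353863 -228.03181864639015
238 508.5121103650192 -218.20721442346388
234 499.832212156129 -212.3525491562421
```

```bash
python3 -m inch '[0.8,2.5,0,0,0,0, 0.8,5,0,0,0,0, 0.8,7.5,0,0,0,0, 0.8,10,0,0,0,0, 0.8,12,0,0,0,0, 0.8,13.5,0,0,0,0, 0.8,14.5,0,0,0,0, 0.8,14.5,0,0,0,0]'
python3 - <<'E'
from h import *
import cv2
im=ctrl.capture('wrist');cv2.imwrite('pics/w2.png',im[:,:,::-1])
print(pose()[0])
E
```

```text
time_s: 3.87
eef_pos: [525.0, -222.3, 84.8]
ee_rot: [0.708, -0.706, 0.001, 0.001]
force: [0.4, 0.4, 0.3]
grip_width: 0.001
[ 525.61981885 -222.83479729   86.21381393]
```

View pics/w2.png

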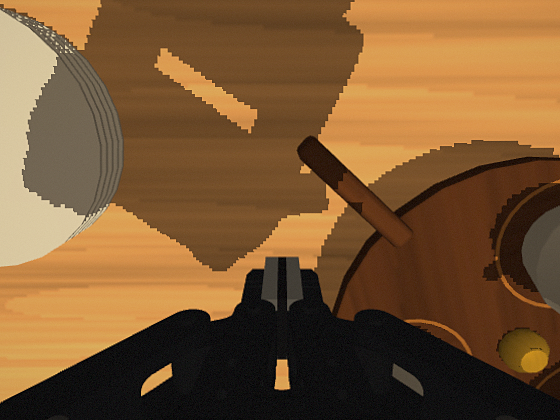

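Run:
```python
from h import *
W=ctrl.get_calibration('wrist')
h=plane(W,(524,351),56)
for n,uv in (('tip',(308,147)),('root',(396,234))):
    p=plane(W,uv,56);d=p-h;print(n,h,p,np.hypot(*d[:2]),np.degrees(np.arctan2(d[1],d[0])))
print(proj(W,[525.6,-222.8,86]),proj(W,[525.6,-222.8,34]))
```

```text
tip [582.56567219 -94.10657891  56.        ] [ 474.90224568 -210.77481811   56.        ] 158.75418559320664 -132.7013458019451
root [582.56567219 -94.10657891  56.        ] [ 516.95304567 -167.07751585   56.        ] 98.13141390863319 -131.96064531908496
[281.54020998 277.70245385] [281.57249796 235.17684983]
```

```bash
python3 -m inch '[0,1.5,0,0,0,0, 0,3,0,0,0,0, 0,4.2,0,0,0,0, 0,5,0,0,0,0, 0,5.1,0,0,0,0]'
cat >> h.py <<'E'
def arc(h,r,a0,da,n=8):
    e=h+r*np.array([np.cos(np.radians(a0)),np.sin(np.radians(a0))])
    for k in range(1,n+1):
        a=np.radians(a0-da*k);p=h+r*np.array([np.cos(a),np.sin(a)]);print(round(a0-da*k,1),((p-e)/10).round(2),end=' | ')
    print()
E
python3 - <<'E'
from h import *
e=pose()[0];h=np.array([586,-89.]);d=e[:2]-h;print(e,np.hypot(*d),np.degrees(np.arctan2(d[1],d[0]))%360)
for i in range(12): arc(h,146.5,245.5-16*i,2)
E
```

```text
time_s: 4.33
eef_pos: [525.5, -223.2, 34.5]
ee_rot: [0.707, -0.707, 0.0, 0.001]
force: [-0.3, 0.4, -0.5]
grip_width: 0.002
[ 525.50463931 -223.19390565   34.50330742] 147.19950060183447 245.73388288724007
243.5 [-0.46  0.22] | 241.5 [-0.92  0.46] | 239.5 [-1.36  0.71] | 237.5 [-1.8   0.98] | 235.5 [-2.22  1.26] | 233.5 [-2.64  1.55] | 231.5 [-3.04  1.87] | 229.5 [-3.44  2.19] | 
227.5 [-0.38  0.34] | 225.5 [-0.75  0.69] | 223.5 [-1.11  1.06] | 221.5 [-1.46  1.43] | 219.5 [-1.79  1.82] | 217.5 [-2.11  2.22] | 215.5 [-2.41  2.63] | 213.5 [-2.7   3.05] | 
211.5 [-0.27  0.43] | 209.5 [-0.53  0.87] | 207.5 [-0.78  1.32] | 205.5 [-1.01  1.78] | 203.5 [-1.22  2.24] | 201.5 [-1.41  2.72] | 199.5 [-1.59  3.2 ] | 197.5 [-1.76  3.68] | 
195.5 [-0.15  0.49] | 193.5 [-0.27  0.99] | 191.5 [-0.38  1.48] | 189.5 [-0.48  1.99] | 187.5 [-0.55  2.49] | 185.5 [-0.61  3.  ] | 183.5 [-0.65  3.51] | 181.5 [-0.67  4.02] | 
179.5 [-0.    0.51] | 177.5 [0.01 1.02] | 175.5 [0.04 1.53] | 173.5 [0.09 2.04] | 171.5 [0.16 2.55] | 169.5 [0.24 3.05] | 167.5 [0.34 3.55] | 165.5 [0.46 4.05] | 
163.5 [0.14 0.49] | 161.
[... 407 characters left out ...]
43 1.86] | 119.5 [2.87 2.12] | 117.5 [3.32 2.37] | 
115.5 [0.46 0.23] | 113.5 [0.92 0.44] | 111.5 [1.4  0.64] | 109.5 [1.87 0.81] | 107.5 [2.36 0.98] | 105.5 [2.85 1.12] | 103.5 [3.34 1.25] | 101.5 [3.84 1.36] | 
99.5 [0.5  0.09] | 97.5 [1.01 0.17] | 95.5 [1.52 0.23] | 93.5 [2.03 0.27] | 91.5 [2.54 0.29] | 89.5 [3.05 0.29] | 87.5 [3.56 0.28] | 85.5 [4.07 0.25] | 
83.5 [ 0.51 -0.05] | 81.5 [ 1.02 -0.12] | 79.5 [ 1.52 -0.2 ] | 77.5 [ 2.02 -0.3 ] | 75.5 [ 2.52 -0.42] | 73.5 [ 3.01 -0.56] | 71.5 [ 3.5  -0.71] | 69.5 [ 3.98 -0.88] | 
67.5 [ 0.48 -0.19] | 65.5 [ 0.94 -0.39] | 63.5 [ 1.41 -0.61] | 61.5 [ 1.86 -0.85] | 59.5 [ 2.3 -1.1] | 57.5 [ 2.74 -1.37] | 55.5 [ 3.17 -1.65] | 53.5 [ 3.58 -1.95] |
```

```bash
python3 -m inch '[-0.46,0,0.22,0,0,0, -0.9,0,0.46,0,0,0, -1.15,0,0.58,0,0,0, -1.4,0,0.71,0,0,0, -1.6,0,0.84,0,0,0, -1.8,0,0.98,0,0,0, -2.0,0,1.12,0,0,0, -2.22,0,1.26,0,0,0]'
python3 -m inch '[-0.21,0,0.15,0,0,0, -0.42,0,0.29,0,0,0, -0.62,0,0.45,0,0,0, -0.82,0,0.61,0,0,0, -1.02,0,0.77,0,0,0, -1.22,0,0.93,0,0,0, -1.41,0,1.10,0,0,0, -1.6,0,1.27,0,0,0]'
python3 - <<'E'
from h import *
import cv2
e=pose()[0];h=np.array([586,-89.]);d=e[:2]-h;print(e,np.hypot(*d),np.degrees(np.arctan2(d[1],d[0]))%360)
im=ctrl.capture('wrist');cv2.imwrite('pics/w3.png',im[:,:,::-1])
im=ctrl.capture('top');cv2.imwrite('pics/t3.png',cv2.resize(im[120:290,230:410,::-1],None,fx=4,fy=3.5))
E
```

```text
time_s: 5.0
eef_pos: [503.5, -210.8, 35.4]
ee_rot: [-0.707, 0.707, 0.0, -0.0]
force: [-0.5, -0.1, -0.6]
grip_width: -0.004
time_s: 5.67
eef_pos: [487.5, -198.1, 35.3]
ee_rot: [-0.707, 0.707, 0.0, -0.0]
force: [1.6, -0.5, -0.2]
grip_width: 0.001
[ 487.52988816 -198.10044213   35.34816589] 146.9668989912861 227.93173283500496
```

View pics/w3.png

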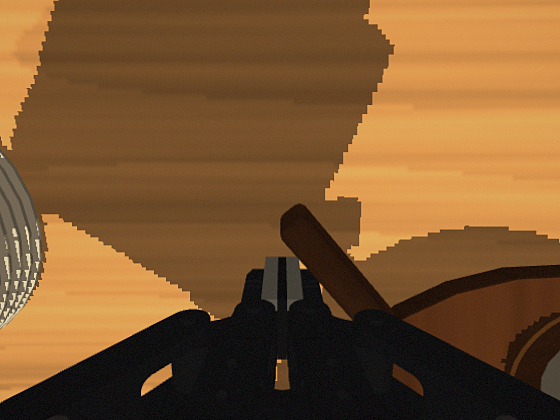

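View pics/t3.png

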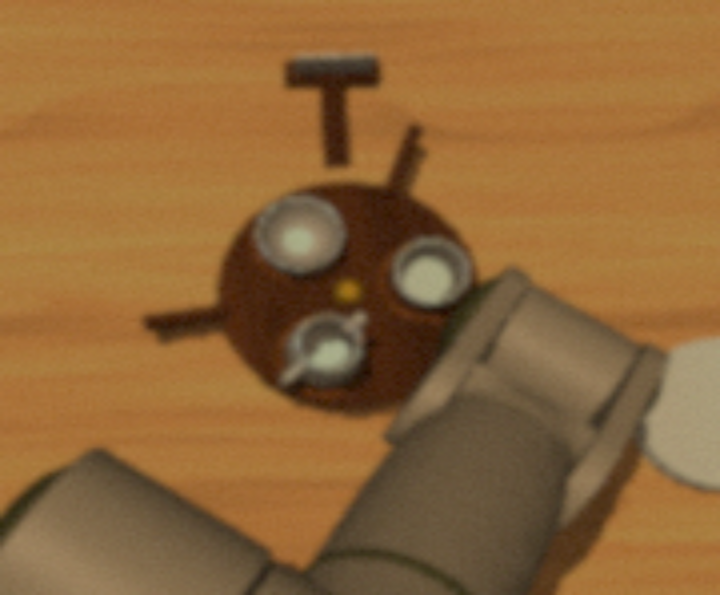

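The stand has turned about 7° with the jug, cup and bowl upright, the fingertip pressing on the spoke at about 1.6 N. I continue along the arc.

```bash
python3 - <<'E'
from h import *
h=np.array([586,-89.])
for i in range(10): arc(h,146.5,228-16*i,2)
E
python3 -m inch '[-0.3,0,0.26,0,0,0, -0.65,0,0.6,0,0,0, -1.0,0,0.97,0,0,0, -1.37,0,1.34,0,0,0, -1.72,0,1.72,0,0,0, -2.05,0,2.11,0,0,0, -2.36,0,2.52,0,0,0, -2.66,0,2.93,0,0,0]'
```

```text
226 [-0.37  0.35] | 224 [-0.74  0.71] | 222 [-1.08  1.08] | 220 [-1.42  1.47] | 218 [-1.74  1.87] | 216 [-2.05  2.28] | 214 [-2.34  2.69] | 212 [-2.62  3.12] | 
210 [-0.26  0.44] | 208 [-0.51  0.89] | 206 [-0.74  1.34] | 204 [-0.96  1.8 ] | 202 [-1.16  2.28] | 200 [-1.34  2.75] | 198 [-1.51  3.24] | 196 [-1.66  3.73] | 
194 [-0.13  0.49] | 192 [-0.25  0.99] | 190 [-0.34  1.49] | 188 [-0.42  2.  ] | 186 [-0.49  2.51] | 184 [-0.53  3.02] | 182 [-0.56  3.53] | 180 [-0.57  4.04] | 
178 [0.01 0.51] | 176 [0.04 1.02] | 174 [0.08 1.53] | 172 [0.14 2.04] | 170 [0.22 2.54] | 168 [0.32 3.05] | 166 [0.44 3.54] | 164 [0.57 4.04] | 
162 [0.15 0.49] | 160 [0.32 0.97] | 158 [0.5  1.45] | 156 [0.7  1.92] | 154 [0.92 2.38] | 152 [1.15 2.84] | 150 [1.4  3.29] | 148 [1.66 3.73] | 
146 [0.28 0.43] | 144 [0.57 0.85] | 142 [0.88 1.26] | 140 [1.2  1.65] | 138 [1.54 2.04] | 136 [1.89 2.41] | 134 [2.25 2.78] | 132 [2.62 3.12] | 
130 [0.39 0.34] | 128 [0.78 0.66] | 126 [1.19 0.97] | 124 [1.61 1.26] | 122 [2.04 1.54] | 120 [2.48 1.8 ] | 118 [2.93 2.05] | 116 [3.38 2.28] | 
114 [0.46 0.22] | 112 [0.93 0.42] | 110 [1.41 0.6 ] | 108 [1.9  0.77] | 106 [2.38 0.92] | 104 [2.88 1.05] | 102 [3.38 1.16] | 100 [3.88 1.26] | 
98 [0.51 0.08] | 96 [1.01 0.14] | 94 [1.52 0.19] | 92 [2.03 0.21] | 90 [2.54 0.22] | 88 [3.06 0.21] | 86 [3.57 0.19] | 84 [4.08 0.14] | 
82 [ 0.51 -0.06] | 80 [ 1.01 -0.14] | 78 [ 1.51 -0.24] | 76 [ 2.01 -0.35] | 74 [ 2.51 -0.49] | 72 [ 3.   -0.64] | 70 [ 3.48 -0.8 ] | 68 [ 3.96 -0.99] | 
time_s: 6.43
eef_pos: [460.7, -168.5, 35.3]
ee_rot: [-0.707, 0.707, 0.0, -0.0]
force: [2.3, -0.7, 0.3]
grip_width: -0.001
```

```bash
python3 -m inch '[-0.24,0,0.44,0,0,0, -0.47,0,0.89,0,0,0, -0.68,0,1.34,0,0,0, -0.88,0,1.8,0,0,0, -1.06,0,2.28,0,0,0, -1.22,0,2.75,0,0,0, -1.37,0,3.24,0,0,0, -1.5,0,3.73,0,0,0]'
python3 -m inch '[-0.13,0,0.49,0,0,0, -0.25,0,0.99,0,0,0, -0.34,0,1.49,0,0,0, -0.42,0,2,0,0,0, -0.49,0,2.51,0,0,0, -0.53,0,3.02,0,0,0, -0.56,0,3.53,0,0,0, -0.57,0,4.04,0,0,0]'
python3 - <<'E'
from h import *
import cv2
e=pose()[0];h=np.array([586,-89.]);d=e[:2]-h;print(e,np.hypot(*d),np.degrees(np.arctan2(d[1],d[0]))%360)
im=ctrl.capture('top');cv2.imwrite('pics/t4.png',cv2.resize(im[120:290,230:410,::-1],None,fx=4,fy=3.5))
im=ctrl.capture('scene');cv2.imwrite('pics/s4.png',cv2.resize(im[140:310,150:350,::-1],None,fx=3.5,fy=3.5))
E
```

```text
time_s: 7.1
eef_pos: [445.9, -131.2, 35.3]
ee_rot: [-0.707, 0.707, 0.0, -0.0]
force: [1.1, -0.9, 1.1]
grip_width: 0.003
time_s: 7.77
eef_pos: [440.3, -90.7, 35.3]
ee_rot: [-0.707, 0.707, 0.0, -0.0]
force: [1.3, -0.9, -0.1]
grip_width: -0.002
[440.31941178 -90.73090146  35.29568698] 145.69087069306116 180.6807268079084
```

View pics/t4.png

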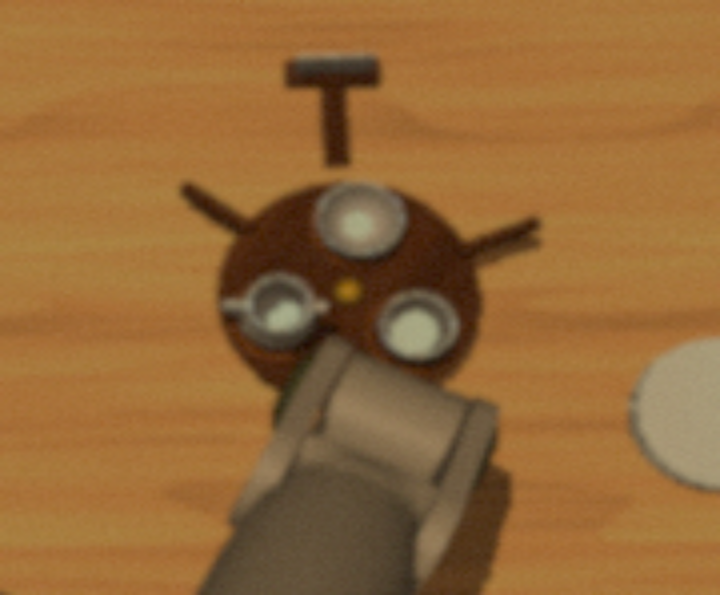

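View pics/s4.png

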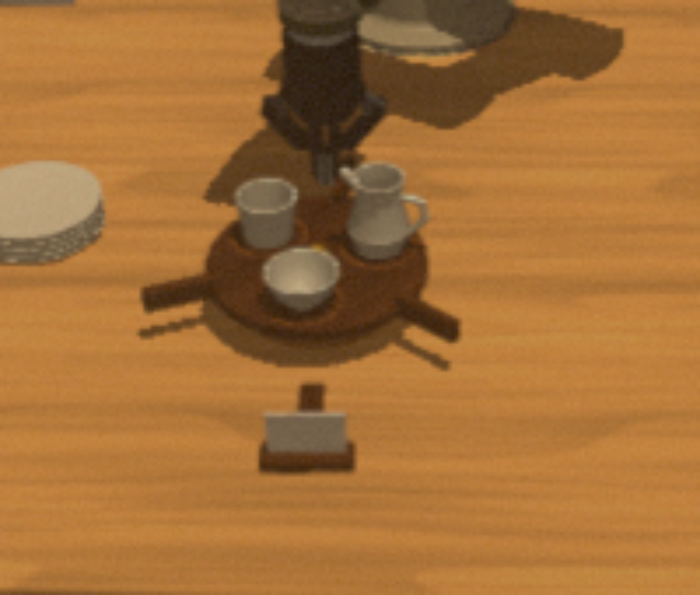

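```bash
python3 -m inch '[0.01,0,0.51,0,0,0, 0.04,0,1.02,0,0,0, 0.08,0,1.53,0,0,0, 0.14,0,2.04,0,0,0, 0.22,0,2.54,0,0,0, 0.32,0,3.05,0,0,0, 0.44,0,3.54,0,0,0, 0.57,0,4.04,0,0,0]'
python3 -m inch '[0.15,0,0.49,0,0,0, 0.32,0,0.97,0,0,0, 0.5,0,1.45,0,0,0, 0.7,0,1.92,0,0,0, 0.92,0,2.38,0,0,0, 1.15,0,2.84,0,0,0, 1.4,0,3.29,0,0,0, 1.66,0,3.73,0,0,0]'
python3 -m inch '[0.28,0,0.43,0,0,0, 0.57,0,0.85,0,0,0, 0.88,0,1.26,0,0,0, 1.2,0,1.65,0,0,0, 1.54,0,2.04,0,0,0, 1.89,0,2.41,0,0,0, 2.25,0,2.78,0,0,0, 2.62,0,3.12,0,0,0]'
python3 - <<'E'
from h import *
import cv2
e=pose()[0];h=np.array([586,-89.]);d=e[:2]-h;print(e,np.hypot(*d),np.degrees(np.arctan2(d[1],d[0]))%360)
im=ctrl.capture('top');cv2.imwrite('pics/t5.png',cv2.resize(im[120:290,230:410,::-1],None,fx=4,fy=3.5))
im=ctrl.capture('wrist');cv2.imwrite('pics/w5.png',im[:,:,::-1])
E
```

```text
time_s: 8.53
eef_pos: [446.1, -50.3, 35.3]
ee_rot: [-0.707, 0.707, 0.0, -0.0]
force: [-0.0, -2.1, -0.7]
grip_width: 0.001
time_s: 9.2
eef_pos: [462.8, -13.0, 35.2]
ee_rot: [0.707, -0.707, -0.0, 0.0]
force: [0.6, -1.7, -0.5]
grip_width: 0.005
time_s: 9.87
eef_pos: [489.1, 18.1, 35.3]
ee_rot: [0.707, -0.707, -0.0, 0.0]
force: [0.1, -1.2, -0.8]
grip_width: -0.003
[489.13213018  18.05967665  35.25219377] 144.37852530209165 132.1388757057268
```

View pics/t5.png

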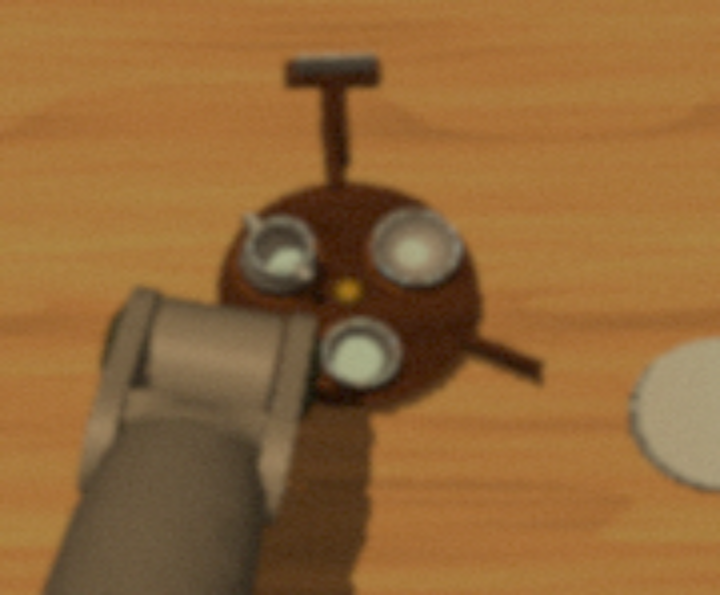

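View pics/w5.png

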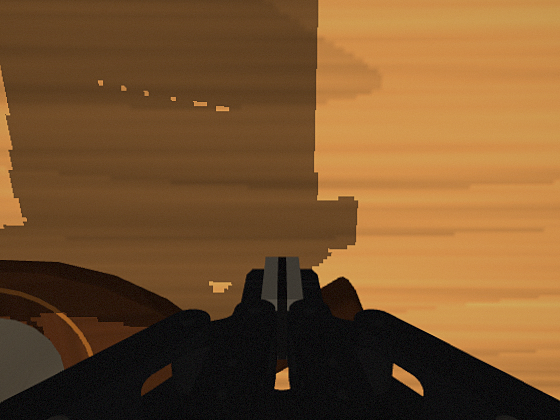

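```bash
python3 -m inch '[0.39,0,0.34,0,0,0, 0.78,0,0.68,0,0,0, 1.19,0,1.0,0,0,0, 1.61,0,1.3,0,0,0, 2.04,0,1.59,0,0,0, 2.48,0,1.86,0,0,0, 2.93,0,2.12,0,0,0, 3.38,0,2.36,0,0,0]'
python3 -m inch '[0.46,0,0.22,0,0,0, 0.93,0,0.42,0,0,0, 1.41,0,0.6,0,0,0, 1.9,0,0.77,0,0,0, 2.38,0,0.92,0,0,0, 2.88,0,1.05,0,0,0, 3.38,0,1.16,0,0,0, 3.88,0,1.26,0,0,0]'
python3 - <<'E'
from h import *
import cv2
e=pose()[0];h=np.array([586,-89.]);d=e[:2]-h;print(e,np.hypot(*d),np.degrees(np.arctan2(d[1],d[0]))%360)
im=ctrl.capture('top');cv2.imwrite('pics/t6.png',cv2.resize(im[120:290,230:410,::-1],None,fx=4,fy=3.5))
E
```

```text
time_s: 10.63
eef_pos: [523.0, 41.6, 35.3]
ee_rot: [-0.707, 0.707, 0.0, -0.0]
force: [-0.5, -1.0, -0.4]
grip_width: 0.004
time_s: 11.3
eef_pos: [561.9, 54.0, 35.3]
ee_rot: [0.707, -0.707, 0.0, 0.0]
force: [-2.3, -1.5, -0.2]
grip_width: 0.002
[561.87188212  54.00173368  35.25375645] 145.0229702799324 99.57708875879281
```

View pics/t6.png

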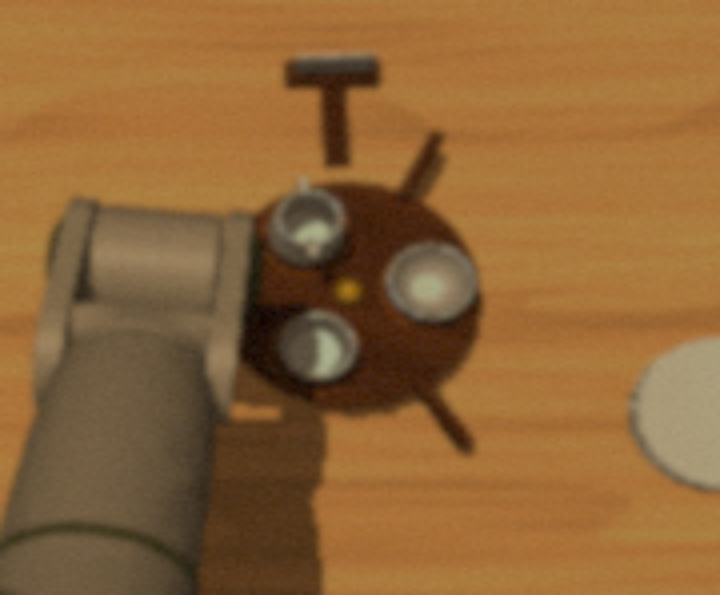

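Run:
```python
from h import *
T=ctrl.get_calibration('top')
tz=lambda a,b:(230+a/4,120+b/3.5)
h=plane(T,tz(348,291),59)
for uv in((437,132),(468,450)):
    p=plane(T,tz(*uv),56);d=p-h;print(np.hypot(*d[:2]),np.degrees(np.arctan2(d[1],d[0])))
```

```text
166.2541178755825 -26.916752701169298
169.1110713321158 -148.1631949744245
```

```bash
python3 -m inch '[0.51,0,0.08,0,0,0, 1.01,0,0.14,0,0,0, 1.52,0,0.19,0,0,0, 2.03,0,0.21,0,0,0, 2.54,0,0.22,0,0,0, 3.06,0,0.21,0,0,0, 3.57,0,0.19,0,0,0, 4.08,0,0.14,0,0,0]'
python3 -m inch '[0.4,0,-0.05,0,0,0, 0.8,0,-0.1,0,0,0, 1.15,0,-0.16,0,0,0, 1.45,0,-0.22,0,0,0, 1.75,0,-0.29,0,0,0, 2.0,0,-0.35,0,0,0, 2.15,0,-0.4,0,0,0, 2.15,0,-0.4,0,0,0]'
python3 - <<'E'
from h import *
import cv2
e=pose()[0];h=np.array([586,-89.]);d=e[:2]-h;print(e,np.hypot(*d),np.degrees(np.arctan2(d[1],d[0]))%360)
im=ctrl.capture('top');cv2.imwrite('pics/t7.png',cv2.resize(im[120:290,230:410,::-1],None,fx=4,fy=3.5))
im=ctrl.capture('scene');cv2.imwrite('pics/s7.png',cv2.resize(im[140:310,150:350,::-1],None,fx=3.5,fy=3.5))
E
```

```text
time_s: 12.02
eef_pos: [602.7, 55.3, 35.3]
ee_rot: [0.707, -0.707, -0.0, 0.0]
force: [-2.6, -0.8, -0.5]
grip_width: -0.002
time_s: 12.68
eef_pos: [624.1, 51.2, 35.3]
ee_rot: [0.707, -0.707, -0.0, -0.0]
force: [-0.1, -0.1, -0.1]
grip_width: -0.001
[624.09013528  51.23021179  35.29840011] 145.31128897348225 74.80364142066868
```

View pics/t7.png

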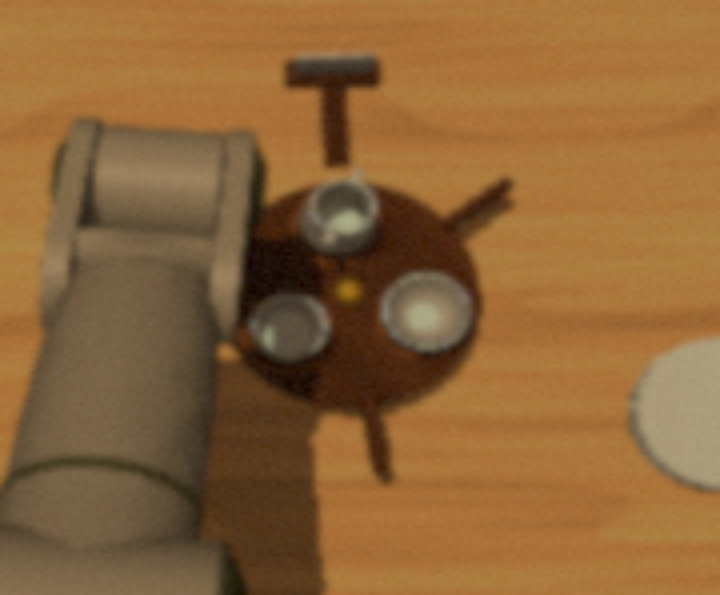

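View pics/s7.png

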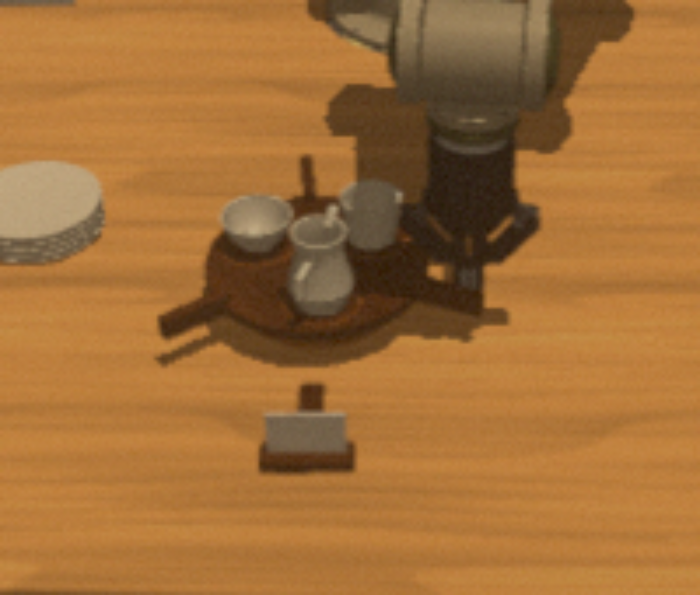

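```bash
cat > meas.py <<'E'
import sys
from h import *
from scipy.optimize import least_squares
# fit hub(x,y), wheel spoke angle A (deg), marker angle m from measured pixels
def fit(obs,cal,free_hub=True):
    # obs: list (kind,uv,k)
    def pt(p,kind):
        hx,hy,a,m=p
        if kind=='hub': return [hx,hy,59]
        if kind[0]=='s':
            t=np.radians(a+120*int(kind[1])); return [hx+166*np.cos(t),hy+166*np.sin(t),56]
        r,z={'tip':(130,8),'card':(222,56)}[kind]
        t=np.radians(m); return [hx+r*np.cos(t),hy+r*np.sin(t),z]
    f=lambda p:np.concatenate([proj(cal,pt(p,k))-uv for k,uv in obs])
    s=least_squares(f,[586,-89,180,1],x_scale=[1,1,1,1]);
    print('fit',s.x.round(2),'err',(s.x[2]-180-s.x[3]).round(2),'res',s.fun.round(1))
    return s.x
E
python3 - <<'E'
from meas import *
tz=lambda a,b:np.array((230+a/4,120+b/3.5)); sz=lambda a,b:np.array((150+a/3.5,140+b/3.5))
T=ctrl.get_calibration('top');S=ctrl.get_calibration('scene')
# s0 = A (near robot), s1 = B? A+120 -> -60+... B
fit([('hub',tz(348,291)),('s0',tz(388,480)),('s1',tz(509,183)),('tip',tz(337,165)),('card',tz(336,58))],T)
fit([('s0',sz(307,158)),('s1',sz(160,322)),('tip',sz(312,386)),('card',sz(306,413))],S)
import cv2
for n,(a,b,c,d) in {'top':(125,265,260,370),'scene':(170,270,185,300)}.items():
    im=ctrl.capture(n);cv2.imwrite(f'pics/{n}8.png',cv2.resize(im[a:b,c:d,::-1],None,fx=6,fy=4 if n=='top' else 6,interpolation=cv2.INTER_CUBIC))
E
```

```text
fit [584.38 -91.99 188.34   1.35] err 7.0 res [ 0.4  0.6 -0.5 -1.1  0.1 -0.6  0.1  1.  -0.   0.2]
fit [591.98 -87.3  187.72   1.21] err 6.51 res [-0.2 -0.9  0.1 -0.4  0.3 -0.2 -0.1  1.1]
```

View pics/top8.png

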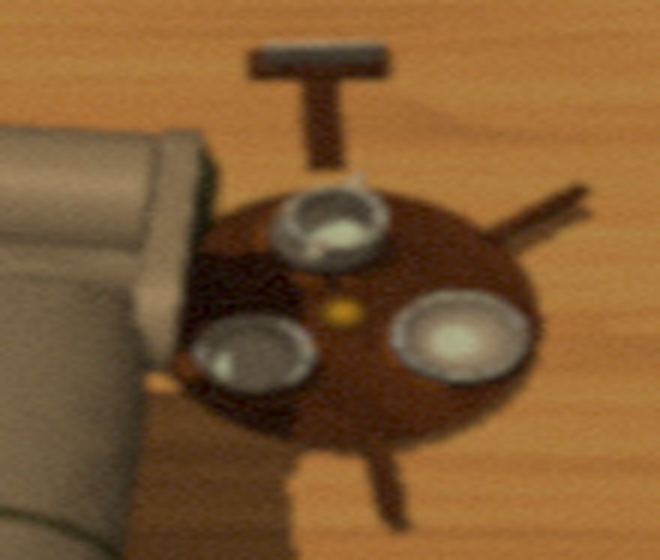

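View pics/scene8.png

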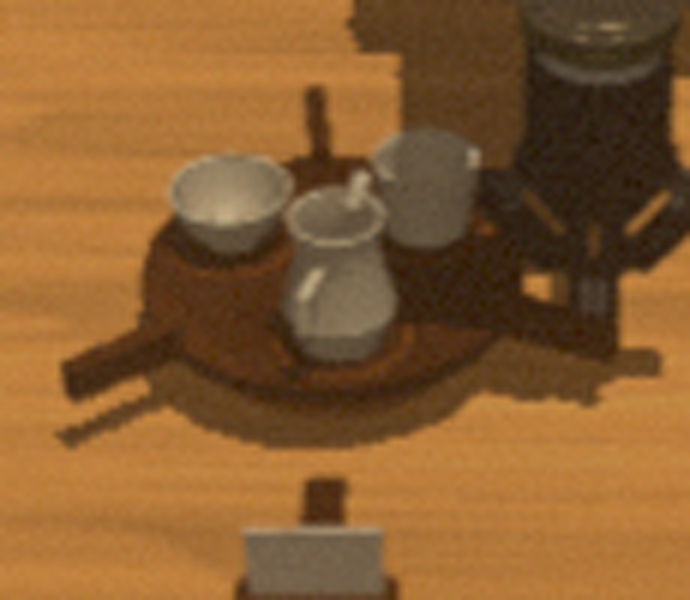

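```bash
python3 -m inch '[0.2,0,-0.06,0,0,0, 0.4,0,-0.12,0,0,0, 0.6,0,-0.18,0,0,0, 0.8,0,-0.25,0,0,0, 1.0,0,-0.32,0,0,0, 1.2,0,-0.38,0,0,0, 1.35,0,-0.43,0,0,0, 1.35,0,-0.43,0,0,0]'
python3 - <<'E'
from h import *
import cv2
e=pose()[0];h=np.array([586,-89.]);d=e[:2]-h;print(e,np.hypot(*d),np.degrees(np.arctan2(d[1],d[0]))%360)
for n,(a,b,c,d) in {'top':(125,265,260,370),'scene':(170,270,185,300)}.items():
    im=ctrl.capture(n);cv2.imwrite(f'pics/{n}9.png',cv2.resize(im[a:b,c:d,::-1],None,fx=6,fy=4 if n=='top' else 6,interpolation=cv2.INTER_CUBIC))
E
```

```text
time_s: 13.55
eef_pos: [637.6, 46.9, 35.2]
ee_rot: [-0.707, 0.707, 0.0, 0.0]
force: [0.3, -0.2, -0.1]
grip_width: 0.002
[637.56067861  46.89839217  35.2471745 ] 145.35087400572348 69.22294930833324
```

View pics/top9.png

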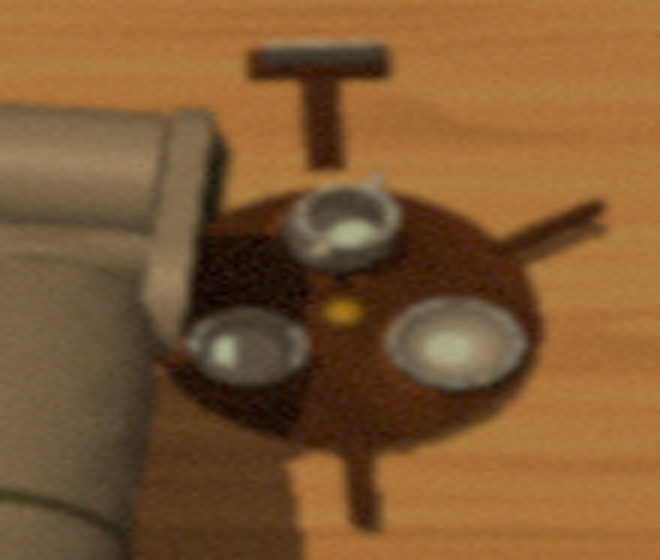

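View pics/scene9.png

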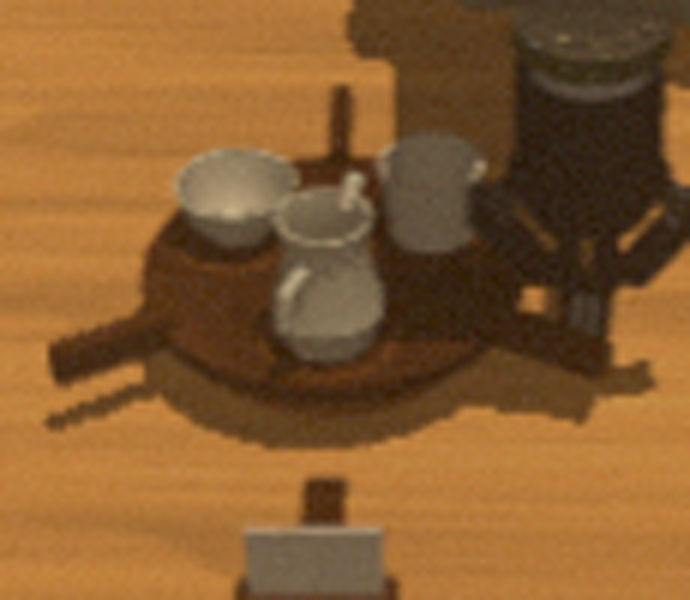

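Run:
```python
from meas import *
t=lambda a,b:np.array((260+(a+.5)/6-.5,125+(b+.5)/4-.5)); s=lambda a,b:np.array((185+(a+.5)/6-.5,170+(b+.5)/6-.5))
T=ctrl.get_calibration('top');S=ctrl.get_calibration('scene')
fit([('hub',t(343,310)),('s0',t(366,530)),('s1',t(603,203)),('tip',t(325,169)),('card',t(323,43))],T)
fit([('s0',s(341,88)),('s1',s(52,345)),('s2',s(608,345)),('tip',s(325,481)),('card',s(314,526))],S)
# previous pics, same zoom
fit([('hub',t(343,310)),('s0',t(400,530)),('s1',t(588,187)),('tip',t(325,169)),('card',t(323,43))],T)
fit([('s0',s(316,88)),('s1',s(64,365)),('tip',s(325,481)),('card',s(314,526))],S)
```

```text
fit [587.18 -90.41 182.36   1.39] err 0.97 res [ 0.1  0.7 -0.2 -1.4  0.1 -0.3  0.   0.5  0.   0.6]
fit [587.48 -89.02 181.91   1.21] err 0.7 res [ 0.4 -0.8 -0.2  0.7 -0.2 -0.3  0.2 -0.7 -0.1  0.8]
fit [586.87 -91.49 187.86   1.72] err 6.14 res [ 0.4  0.8 -0.4 -1.8 -0.1 -0.1  0.1  0.6 -0.   0.7]
fit [587.77 -89.39 187.38   1.33] err 6.05 res [ 0.  -0.6 -0.1  0.2  0.2 -0.6 -0.1  0.8]
```

```bash
python3 -m inch '[0.05,0,-0.02,0,0,0, 0.1,0,-0.04,0,0,0, 0.15,0,-0.06,0,0,0, 0.18,0,-0.07,0,0,0, 0.18,0,-0.07,0,0,0, 0.18,0,-0.07,0,0,0]'
python3 -m inch '[-0.3,0,0.1,0,0,0, -0.8,0,0.3,0,0,0, -1.5,0,0.6,0,0,0, -2.2,0,0.9,0,0,0, -2.5,0,1.8,0,0,0, -2.5,0,3.2,0,0,0, -2.5,0,5,0,0,0, -2.5,0,7,0,0,0]'
python3 -m inch '[0,-2,1,0,0,0, 0,-5,3,0,0,0, 0,-8,6,0,0,0, -1,-11,9,0,0,0, -2,-14,12,0,0,0, -4,-16,15,0,0,0, -6,-18,17,0,0,0, -6,-18,17,0,0,0]'
python3 - <<'E'
from h import *
import cv2
print(pose()[0])
for n,(a,b,c,d) in {'top':(125,265,260,370),'scene':(170,270,185,300)}.items():
    im=ctrl.capture(n);cv2.imwrite(f'pics/{n}raw.png',im[:,:,::-1]);cv2.imwrite(f'pics/{n}10.png',cv2.resize(im[a:b,c:d,::-1],None,fx=6,fy=4 if n=='top' else 6,interpolation=cv2.INTER_CUBIC))
E
```

```text
time_s: 14.15
eef_pos: [639.0, 46.3, 35.3]
ee_rot: [0.707, -0.707, -0.0, 0.0]
force: [-1.7, -0.5, 0.2]
grip_width: -0.002
time_s: 14.82
eef_pos: [614.0, 117.8, 35.5]
ee_rot: [0.707, -0.707, -0.0, -0.0]
force: [-0.1, -0.5, 0.4]
grip_width: 0.001
time_s: 15.48
eef_pos: [551.5, 292.3, 220.6]
ee_rot: [0.708, -0.706, -0.005, -0.0]
force: [0.1, 1.2, 1.5]
grip_width: -0.001
[551.52894896 292.25229852 220.6481134 ]
```

View pics/top10.png

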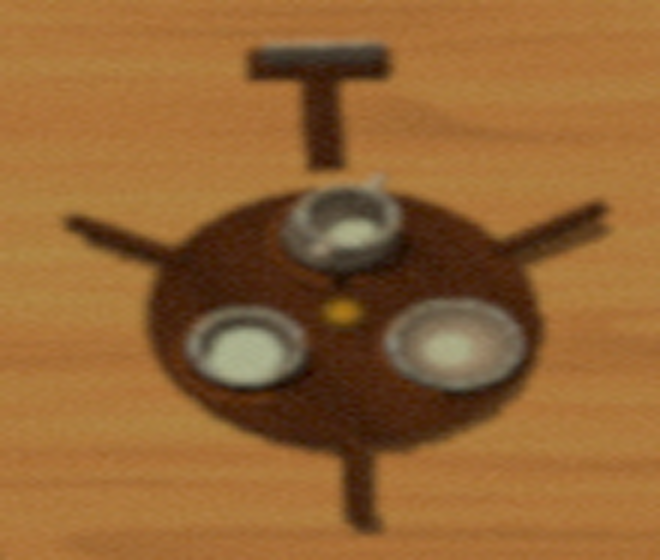

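View pics/scene10.png

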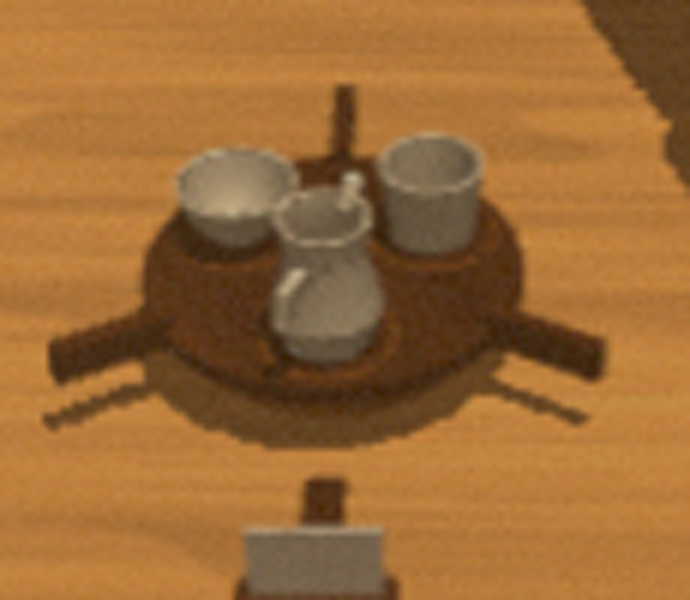

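```bash
cat > ov.py <<'E'
from h import *
import cv2,sys
from scipy.optimize import minimize
K=6
def box(h,ang,r0,r1,w,z0,z1):
    c,s=np.cos(np.radians(ang)),np.sin(np.radians(ang))
    return [[h[0]+r*c-o*s,h[1]+r*s+o*c,z] for r in(r0,r1) for o in(-w/2,w/2) for z in(z0,z1)]
def mask(cal,boxes,org,shape,dz):
    m=np.zeros((shape[0]*K,shape[1]*K),np.uint8)
    for b in boxes:
        q=np.array([(proj(cal,[p[0],p[1],p[2]+dz])-org+.5)*K-.5 for p in b])
        cv2.fillConvexPoly(m,cv2.convexHull(np.round(q*16).astype(np.int32)),255,shift=4)
    return cv2.resize(m,(shape[1],shape[0]),interpolation=cv2.INTER_AREA).astype(float)/255
for n,(a,b,c,d) in {'top':(125,275,250,390),'scene':(160,290,180,300)}.items():
    cal=ctrl.get_calibration(n)
    im=cv2.imread(f'pics/{n}raw.png')[a:b,c:d,2].astype(float)   # red: wood bright, dark spoke
    org=np.array([c,a]);sh=im.shape
    def cost(p,kind):
        hx,hy,ang=p[:3]
        B=[box((hx,hy),ang+120*i,118,166,12,32,56) for i in range(3)] if kind=='w' else [box((hx,hy),ang,132,208,22,0,8)]
        m=mask(cal,B,org,sh,0)
        o=cv2.GaussianBlur(m,(0,0),2.5)*(1-m)
        return (im*m).sum()/m.sum()-(im*o).sum()/o.sum()
    best=None
    for a0 in np.arange(179,184.1,1):
      for st in(3,):
        r=minimize(cost,[587,-90,a0],args=('w',),method='Nelder-Mead',options=dict(initial_simplex=[[587,-90,a0],[592,-90,a0],[587,-85,a0],[587,-90,a0+3]],xatol=.02,fatol=.01))
        if best is None or r.fun<best.fun: best=r
    print(n,'wheel',best.x.round(2),round(best.fun,1))
    h=best.x[:2]
    angs=np.arange(-4,6,.1);cs=[cost([h[0],h[1],g],'t') for g in angs];j=int(np.argmin(cs))
    print('  marker ang',angs[j].round(2),'err jug',(best.x[2]-180-angs[j]).round(2))
E
python3 ov.py
```

```text
top wheel [586.27 -91.69 181.64] -57.2
  marker ang 1.6 err jug 0.04
scene wheel [586.56 -90.34 181.38] -67.6
  marker ang 1.5 err jug -0.12
```

View pics/sceneraw.png

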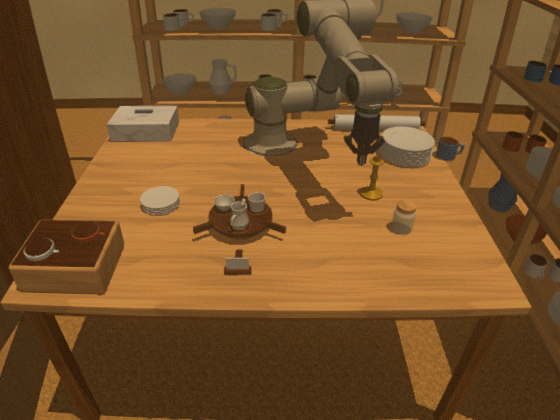

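The jug at (240,216) is in line with the tongue and card at (238,262). The candlestick (373,178), saucers (160,200) and jar (403,217) haven't moved, and the arm is clear of everything.

```bash
python3 -c "
from rig import ctrl
print(ctrl.sense()['force']);print(ctrl.finish_job())"
```

```text
[ 0.43016914 -0.9154127  -0.670613  ]
the job is handed in; nothing more can be done
None
```

The jug now stands on the card's side, in line with the tongue and card, and the job is handed in, after roughly 16 s of the 48 s allowed.

- **What I did:** With the gripper shut, I put one fingertip behind a spoke. I pushed the stand clockwise about 166° along the side near the robot, at about 60 mm/s, slower near the end. The readings after each move showed about 3 N or less. I finished with two small corrections, then backed off and raised the arm clear.
- **Alignment:** Fitting the spokes and tongue in the last pictures put the jug within about 0.1° of the card's line: +0.04° from the top camera and −0.12° from the scene camera. I trust this to about half a degree.
- **Disagreement:** Early single-point estimates of the stand's centre differed between cameras by up to 20 mm. The final fits agreed to about 1.5 mm.
- **Everything else:** In the last pictures the jug, cup and bowl were upright in their places, the stand was at rest, the candlestick, saucers and jar had not moved, and the robot was touching nothing.

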